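# Close the week's tablet box with a fingertip

### The job

The long white tablet box has been filled and its seven blue flaps stand open. Starting at the end with the hanging loop, run the shut fingertips lightly along the row so that the flaps fold down in turn, and press every one shut flat. Only touch the box: do not pinch, lift, tip or push it away from its place (an inch of creep is fine), press gently, leave the things around it alone, and finish clear of it.

Things in the scene. Friction and masses are not known exactly. Their poses are not given: they have to be found in the camera images.
- pill_box: weekly tablet box: narrow white tray, 42 mm wide (own x), 194 long (own y), 24 high, loose, 0.4 kg; origin: centre of underside. Own +y points along the row to the end with a white hanging loop (22 mm beyond the end, top 15 mm up). Seven blue flaps, each 40 x 24.5 x 2.5 mm, 27 mm apart, are hinged across the row at the edge nearer the loop; open, they stand up and lean away from the loop
- row_start (a point): centre of the top face of the flap nearest the loop (flap_1) as it lies when shut: 81 mm from the box centre towards the loop (own +y), 26.7 mm above the box's underside. Moves with the box, not with the flap
- row_end (a point): the same for the last flap (flap_7), 81 mm from the box centre on the side away from the loop
- flap_1 (a joint): opening angle of flap 1, counted from the loop end: 0 rad = shut flat, 1.5 = upright (stop). Hinge line at the flap's loop-side edge, 24 mm above the box's underside, so a push away from the loop shuts it. A small hinge friction (about 0.004 N m) keeps the flap where it is left; there is no spring or latch
- flap_2 (a joint): opening angle of flap 2, counted from the loop end: 0 rad = shut flat, 1.5 = upright (stop). Hinge line at the flap's loop-side edge, 24 mm above the box's underside, so a push away from the loop shuts it. A small hinge friction (about 0.004 N m) keeps the flap where it is left; there is no spring or latch
- flap_3 (a joint): opening angle of flap 3, counted from the loop end: 0 rad = shut flat, 1.5 = upright (stop). Hinge line at the flap's loop-side edge, 24 mm above the box's underside, so a push away from the loop shuts it. A small hinge friction (about 0.004 N m) keeps the flap where it is left; there is no spring or latch
- flap_4 (a joint): opening angle of flap 4, counted from the loop end: 0 rad = shut flat, 1.5 = upright (stop). Hinge line at the flap's loop-side edge, 24 mm above the box's underside, so a push away from the loop shuts it. A small hinge friction (about 0.004 N m) keeps the flap where it is left; there is no spring or latch
- flap_5 (a joint): opening angle of flap 5, counted from the loop end: 0 rad = shut flat, 1.5 = upright (stop). Hinge line at the flap's loop-side edge, 24 mm above the box's underside, so a push away from the loop shuts it. A small hinge friction (about 0.004 N m) keeps the flap where it is left; there is no spring or latch
- flap_6 (a joint): opening angle of flap 6, counted from the loop end: 0 rad = shut flat, 1.5 = upright (stop). Hinge line at the flap's loop-side edge, 24 mm above the box's underside, so a push away from the loop shuts it. A small hinge friction (about 0.004 N m) keeps the flap where it is left; there is no spring or latch
- flap_7 (a joint): opening angle of flap 7, counted from the loop end: 0 rad = shut flat, 1.5 = upright (stop). Hinge line at the flap's loop-side edge, 24 mm above the box's underside, so a push away from the loop shuts it. A small hinge friction (about 0.004 N m) keeps the flap where it is left; there is no spring or latch
- amber_bottle: amber glass dropper bottle with black cap, upright, 46 mm across, 108 mm tall. Bystander, loose; origin: centre of its underside
- vial_2: empty clear glass vial, upright, 16 mm across, 35 mm tall. Bystander, loose; origin: centre of its underside
- white_cap: white ribbed screw cap, 23 mm across, 13 mm high. Bystander, loose; origin: centre of its underside
- tablet_strip: flat foil strip of tablets, 42 x 95 x 5 mm, long side along its own y. Bystander, loose; origin: centre of its underside
- dropper: small dark dropper bottle with rubber bulb, upright, 33 mm across, 102 mm tall. Bystander, loose; origin: centre of its underside
- rubber_stamp: rubber stamp with turned wooden handle, upright, 23 x 46 mm, 70 mm tall. Bystander, loose; origin: centre of its underside
Mind the look-alikes: they are no part of the job. There is more than one size of the pill_box; the job needs the larger.

How it is judged:
On the way, in this order (a step that is already met when the one before it is completed fails the run):
1. the flap nearest the loop is folded down (below 0.5 rad) while the middle flap is still open (value of joint flap_1 below 0.5 rad and value of joint flap_4 above 0.5 rad), for 0.02 s.
2. the middle flap is folded down while the last one is still open (value of joint flap_4 below 0.5 rad and value of joint flap_7 above 0.5 rad), for 0.02 s.
At the end, for the whole second after the job is handed in: All seven flaps lie shut (each below 0.12 rad, its free edge within about 3 mm of flat), the box standing flat and still on the desk within 50 mm of where it was, the robot clear (value of joint each of flap_1, flap_2, flap_3, flap_4, flap_5, flap_6, flap_7 below 0.12 rad and height (world z) of pill_box below 0.005 m and angle between pill_box's own z axis and vertical below 0.05 rad and linear speed of pill_box below 0.02 m/s and distance of pill_box from where it was at the start of the episode below 0.05 m); the robot touches nothing.
It fails at once if a flap is shut while the flap two places before it, on the loop side, still stands open ((value of joint flap_3 below 0.12 rad and value of joint flap_1 above 0.5 rad) or (value of joint flap_4 below 0.12 rad and value of joint flap_2 above 0.5 rad) or (value of joint flap_5 below 0.12 rad and value of joint flap_3 above 0.5 rad) or (value of joint flap_6 below 0.12 rad and value of joint flap_4 above 0.5 rad) or (value of joint flap_7 below 0.12 rad and value of joint flap_5 above 0.5 rad)).
It fails at once if the tablet box is lifted more than 12 mm or tipped more than 0.2 rad (height (world z) of pill_box above 0.012 m or angle between pill_box's own z axis and vertical above 0.2 rad).
It fails at once if the tablet box is pushed more than 50 mm away (distance of pill_box from where it was at the start of the episode above 0.05 m).
It fails at once if the fingers press on the box with more than 30 N (contact force between the fingers and pill_box above 30 N).
It fails at once if a bystander is moved more than 25 mm or lifted (distance of any of amber_bottle, vial_2, white_cap, tablet_strip, dropper, rubber_stamp from where it was at the start of the episode above 0.025 m).
It also fails if it takes over 48 s, if anything falls off the work surface, if the arm or the gripper's body presses on something with over 40 N, if the wrist force passes 120 N, or if a joint passes its speed limit or range.

### The arm

A 6-joint arm with a two-finger parallel gripper is mounted at the origin on a cart in front of the work surface, level with it; the furniture and walls round the work are solid. World frame = base frame: x ahead of the robot, y to its left, z up, the work surface at z = 0. Lengths are in m, angles in rad, forces in N, time in s.
With the tool pointing down it reaches from about 0.35 to 0.875 m from the base axis. Payload 4.2 kg.
Tool frame: the origin (TCP) lies on the centre line of the jaws, within the pads' length; the fingertips stand 25 mm ahead of it and the grasp point (between the pads) lies 6 mm ahead of it (env.tip_extent is the distance from the TCP to the fingertips, in m); z points along the fingers, y is the line along which they close (so a half turn about z gives the same grasp; the last joint's range is limited). The gripper opens to 87 mm and grips with 3 to 60 N. Pads are 19 mm wide; open, the fingers measure 117 mm over their backs; the gripper's body (75 mm by 190 mm) begins 51 mm behind the grasp point.
Start: joints at [1.424, 0.385, 0.008, 0, -1.194, -0.259], TCP at [0.247, 0.574, 0.248] pointing down, gripper open.
Joint ranges: [-3.14, 3.14], [-1.21, 2.06], [-1.07, 1.41], [-3.16, 2.05], [-2.99, -0.16], [-3.1, 3.1]. Speed limits (rad/s): [2.79, 2.79, 3.14, 3.14, 3.14, 3.14].

### API

Orientations are given as a 3x3 rotation matrix whose columns are the frame's x, y, z axes.
In Python, from workcell import env gives the robot as it stands.
- The arm moves only by the tool carry_out, never from a script. Its argument "steps" is one flat list of numbers, 5 for each row, row after row: the opening in per cent of the stroke, from 0 (shut) to 100 (fully open), then the shift along the tool's x, y, z in m, then the turn about the tool's z in rad. In form: [gripper, dx, dy, dz, spin, gripper, dx, dy, dz, spin, ...]. A call has exactly 5 rows; each row shifts and turns the commanded pose from where the row before left it, along the tool's axes as they then stand; what a row does not reach is not made up. A row lasts 1/8 s, in which the tool goes at most 62.5 mm and 10.7 degrees, less where a joint would pass 70% of its speed; a pose out of reach is approached as far as the arm can. A call with a gripper value outside its range is refused whole. The fingers move at their own pace and stop on an object; the grip force is fixed at half the most. Time passes only in rows, so rows that do not move let the fingers close, or fill a call up. It gives the time, the measured TCP pose, the force, the opening and the grip force at its end, in the units of the state.
- env.get_obs(): the state, without advancing time (a new reading comes with each control period).
- env.get_image(name): name is "side" or "top"; returns a dict with "pixels" (384x512x3 uint8, red, green, blue), "vertical_fov" (degrees; the focal length in pixels is half the picture's height over the tangent of half this angle, whatever the lens; pixels are square), "cx", "cy" (the principal point, pixels), "extrinsics" (4x4, takes a point from world to camera coordinates). Camera axes: x right, y down, z forward; pixel columns grow to the right and rows downward; lengths in m; the calibration is good to about 2 mm. A picture is of the moment at which its call begins. There is no depth.
- env.finish_job(): hands the job in; it is judged then, once.
The state is a dict: "time": time; "q": joint angles; "qd": joint speeds; "joint_torque": joint torques, N m; "position": TCP position; "tool_rot": TCP orientation; "contact_force": force on the tool from outside, world axes, zero at the start; "ft_torque": the same for the moment, N m; "finger_gap": opening from 0.0 (shut) to 1.0 (fully open); "grasp_force": force on a finger pad.
Only numpy, scipy, OpenCV 4.12 (cv2) and the standard library are available. Lean on these libraries where they do the work, as an engineer would, in place of code of your own. Each camera call takes 0.05 s, during which the arm holds its last target. There are 200 camera calls.

## Working session

There is one attempt and no reset: what is moved stays moved. The work goes in short steps, Python scripts to look and compute and a tool call to move; the robot and the scene stay as the last step left them, time stands still between calls to the robot, and variables do not carry over. Pictures are saved under pics/ and viewed, at most 10 in all, crops included, and the job is handed in when it is done.

Besides the shell and the picture viewer there is one more tool, called after "Call:" in YAML: its name, and indented under it one key for each argument. carry_out: Moves the arm, as the interface text tells. Its arguments: {"type":"object","properties":{"steps":{"type":"array"}},"required":["steps"]}

```bash
mkdir -p pics; cat > h.py <<'E'
import numpy as np, cv2
from workcell import env
def cam(n):
    d=env.get_image(n); im=np.array(d["pixels"]); f=im.shape[0]/2/np.tan(np.radians(d["vertical_fov"])/2)
    return im,f,d["cx"],d["cy"],np.array(d["extrinsics"])
def ray(c,u,v,z):
    _,f,cx,cy,E=c; R,t=E[:3,:3],E[:3,3]; o=-R.T@t; r=R.T@np.array([(u-cx)/f,(v-cy)/f,1]); return o+r*(z-o[2])/r[2]
def proj(c,p):
    _,f,cx,cy,E=c; q=E[:3,:3]@np.array(p)+E[:3,3]; return (q[0]/q[2]*f+cx).round(1),(q[1]/q[2]*f+cy).round(1)
E
python3 - <<'E'
from h import *
a=cam("top");b=cam("side")
for n,c in(("top",a),("side",b)):
    cv2.imwrite(f"pics/{n}1.png",cv2.resize(c[0][:,:,::-1],None,fx=1.5,fy=1.5,interpolation=cv2.INTER_CUBIC)); print(n,c[1:4],c[4].round(3).tolist())
o=env.get_obs();print(o["time"],o["position"],np.round(o["tool_rot"],3),o["finger_gap"],env.tip_extent)
E
```

```text
top (np.float64(347.2854670737947), 262.70171686205305, 197.05895706486677) [[-0.003, -1.0, -0.017, -0.114], [-0.985, 0.005, -0.17, 0.559], [0.17, 0.017, -0.985, 0.916], [0.0, 0.0, 0.0, 1.0]]
side (np.float64(367.3943978992363), 252.1747247791258, 186.23214190147965) [[-0.808, -0.589, 0.013, 0.386], [-0.408, 0.543, -0.734, 0.322], [0.426, -0.598, -0.679, 0.719], [0.0, 0.0, 0.0, 1.0]]
0.1 [0.24652082 0.57381292 0.24657802] [[ 0.919 -0.395 -0.001]
 [-0.395 -0.919 -0.002]
 [ 0.     0.002 -1.   ]] 1.0013883521652212 0.025
```

View pics/top1.png

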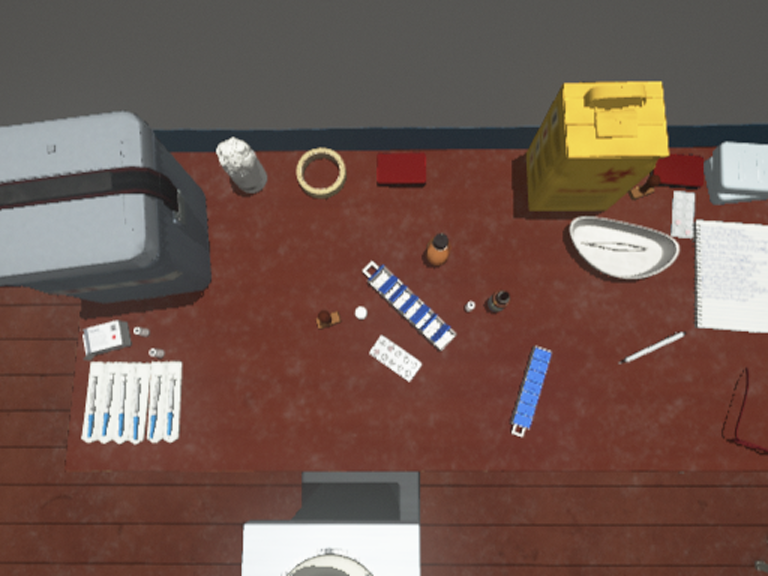

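View pics/side1.png

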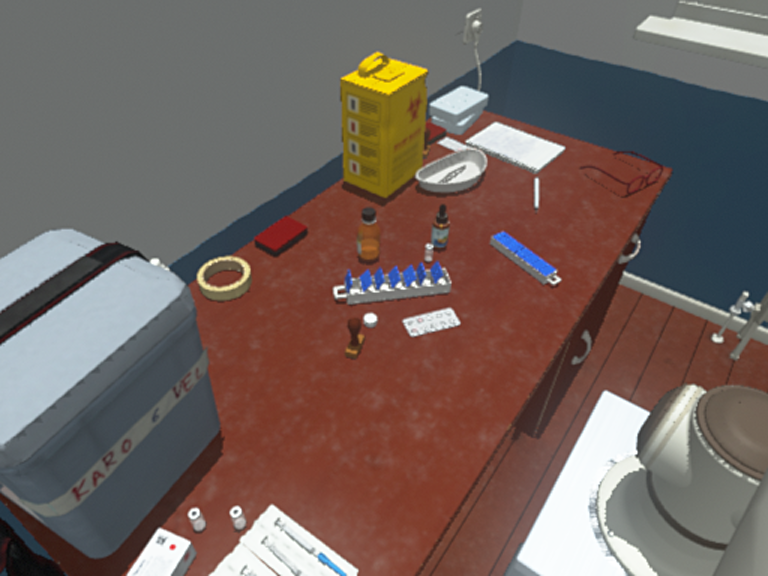

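The top view shows two candidates. One is the open-flapped box at (410,308), with its loop at (370,269). The other is a shut blue-topped box at (532,390), with its loop at (518,431). In the side view they are at (395,285) and (525,258). I choose the open box with white showing between its flaps, and will check its size and a close crop.

```bash
python3 - <<'E'
from h import *
a=cam("top");b=cam("side")
A=cv2.resize(a[0][165:265,190:350,::-1],None,fx=5,fy=5,interpolation=cv2.INTER_CUBIC)[:,:]
B=cv2.resize(b[0][150:250,215:315,::-1],None,fx=5,fy=5,interpolation=cv2.INTER_CUBIC)
cv2.imwrite("pics/topc.png",A);cv2.imwrite("pics/sidec.png",B)
E
```

```text
(no output)
```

View pics/topc.png

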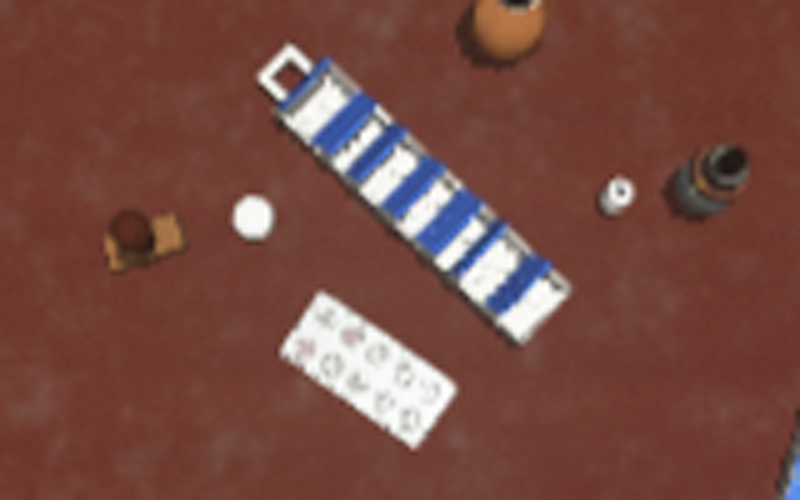

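View pics/sidec.png

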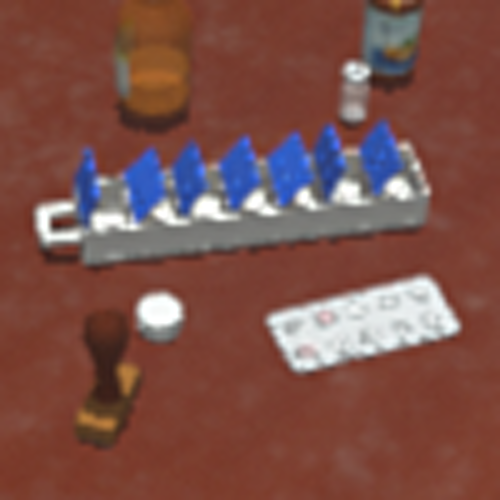

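The crops confirm seven open blue flaps on the white tray. In the top crop the loop is at about (285,72), and the far corners are at (570,290) and (522,345). Next I compute the pose.

```bash
cat >> h.py <<'E'
def T(x,y): return 190+x/5-.4,165+y/5-.4
def S(x,y): return 215+x/5-.4,150+y/5-.4
E
python3 - <<'E'
from h import *
a=cam("top");b=cam("side")
P=lambda x,y,z:ray(a,*T(x,y),z)[:2]; Q=lambda x,y,z:ray(b,*S(x,y),z)[:2]
f1,f2=P(571,290,.024),P(522,346,.024); n=P(278,113,.024)
print("far",f1,f2,np.linalg.norm(f1-f2),"near",n,"len",np.linalg.norm(n-f2))
l=P(273,59,.015); f=(f1+f2)/2; d=(l-f); L=np.linalg.norm(d); d/=L; print("loop",l,"len+22",L,"d",d, "yaw of d",np.degrees(np.arctan2(d[1],d[0])), "centre",f+d*.097)
s1,s2=Q(88,266,0),Q(427,226,0); print("side bottom edge",s1,s2,np.linalg.norm(s1-s2))
d2=(s1-s2)/np.linalg.norm(s1-s2);print(d2)
u=(n-f2)/np.linalg.norm(n-f2);print("edge dir",u)
for nm,p in dict(amber=(505,45),vial=(610,208),drop=(690,205),cap=(253,220),stamp=(140,255)).items(): print(nm,P(*p,0))
E
```

```text
far [ 0.48915912 -0.23083211] [ 0.45803902 -0.20289821] 0.04181821879082637 near [ 0.59114062 -0.06613061] len 0.1908439472354556
loop [ 0.62488556 -0.06242565] len+22 0.2161924221993169 d [0.69977702 0.71436134] yaw of d 45.590882919942516 centre [ 0.54147744 -0.14757211]
side bottom edge [ 0.59285604 -0.0640235 ] [ 0.45964488 -0.20340045] 0.19279820595740985
[0.69093566 0.72291625]
edge dir [0.69743684 0.71664625]
amber [ 0.63593505 -0.19781075]
vial [ 0.53885524 -0.2568265 ]
drop [ 0.54037001 -0.30295973]
cap [ 0.53288743 -0.05037852]
stamp [0.51280884 0.01482017]
```

Call:
carry_out:
  steps: [0, 0, 0, 0, 0.182, 0, 0, 0, 0, 0.183, 0, 0.056, 0.021, 0, 0, 0, 0.056, 0.021, 0, 0, 0, 0.056, 0.021, 0, 0]

```text
time: 0.92
position: [0.3237, 0.4104, 0.2475]
tool_rot: [[0.718, -0.696, 0.0], [-0.696, -0.718, 0.0], [0.0, -0.0, -1.0]]
contact_force: [1.1, 0.7, 0.4]
finger_gap: 0.517
grasp_force: 0.0
```

Call:
carry_out:
  steps: [0, 0.056, 0.021, 0, 0, 0, 0.056, 0.021, 0, 0, 0, 0.056, 0.021, 0, 0, 0, 0.038, 0.033, 0, 0, 0, 0.038, 0.033, 0, 0]

```text
time: 1.55
position: [0.4085, 0.1477, 0.2477]
tool_rot: [[0.717, -0.697, 0.0], [-0.697, -0.717, 0.0], [0.0, -0.0, -1.0]]
contact_force: [0.1, -0.3, 0.5]
finger_gap: 0.022
grasp_force: 0.0
```

Call:
carry_out:
  steps: [0, 0.038, 0.033, 0, 0, 0, 0.038, 0.033, 0, 0, 0, 0.038, 0.033, 0, 0, 0, 0.047, -0.028, 0, 0, 0, 0.047, -0.028, 0, 0]

```text
time: 2.17
position: [0.5289, -0.0275, 0.2483]
tool_rot: [[0.717, -0.697, 0.002], [-0.697, -0.717, 0.0], [0.001, -0.001, -1.0]]
contact_force: [0.6, 1.0, 0.7]
finger_gap: 0.01
grasp_force: 0.0
```

Call:
carry_out:
  steps: [0, 0.047, -0.028, 0, 0, 0, 0.047, -0.028, 0, 0, 0, 0, 0, 0.06, 0, 0, 0, 0, 0.06, 0, 0, 0, 0, 0, 0]

```text
time: 2.8
position: [0.6306, -0.0521, 0.1223]
tool_rot: [[0.717, -0.697, -0.012], [-0.697, -0.717, -0.001], [-0.008, 0.01, -1.0]]
contact_force: [0.8, -0.8, 0.7]
finger_gap: 0.006
grasp_force: 0.0
```

```bash
python3 - <<'E'
from h import *
o=env.get_obs();p=o["position"];print(p,o["contact_force"],o["finger_gap"])
C=np.array([.541,-.148]);d=np.array([.6975,.7166]);P=np.array([.7166,-.6975]);r=p[:2]-C
print("along",r@d,"perp",r@P)
a=cam("top");b=cam("side")
A=cv2.resize(a[0][165:265,210:310,::-1],None,fx=4,fy=4,interpolation=cv2.INTER_CUBIC)
B=cv2.resize(b[0][150:250,215:315,::-1],None,fx=4,fy=4,interpolation=cv2.INTER_CUBIC)
cv2.imwrite("pics/c2.png",np.hstack([A,B]))
E
```

```text
[ 0.63058752 -0.0520987   0.1222753 ] [ 0.78857202 -0.78146855  0.65610598] 0.005709392063336193
along 0.13121016700017873 perp -0.002692734584649939
```

View pics/c2.png

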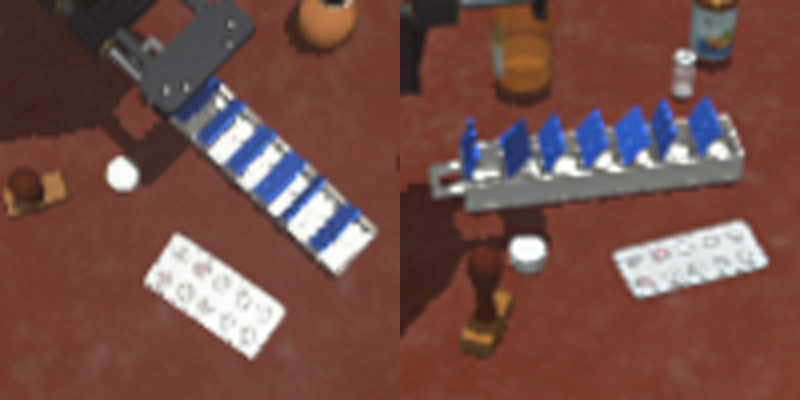

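The fingers hang shut beyond the loop end, at the left of the top crop around (195,60), in line with the row and clear of all seven open flaps. I lower to sweep height.

Call:
carry_out:
  steps: [0, 0.003, 0, 0.02, 0, 0, 0, 0, 0.02, 0, 0, 0, 0, 0.02, 0, 0, 0, 0, 0, 0, 0, 0, 0, 0, 0]

```text
time: 3.52
position: [0.6383, -0.0535, 0.0707]
tool_rot: [[0.718, -0.696, 0.005], [-0.696, -0.718, 0.0], [0.004, -0.004, -1.0]]
contact_force: [0.9, 0.1, 0.4]
finger_gap: 0.004
grasp_force: 0.0
```

Call:
carry_out:
  steps: [0, -0.003, 0, 0.01, 0, 0, 0, 0, 0, 0, 0, 0, 0, 0, 0, 0, 0, 0, 0, 0, 0, 0, 0.005, 0, 0]

```text
time: 4.15
position: [0.6308, -0.0552, 0.0576]
tool_rot: [[0.718, -0.696, 0.0], [-0.696, -0.718, -0.0], [0.0, -0.0, -1.0]]
contact_force: [-0.7, 0.2, 0.2]
finger_gap: 0.005
grasp_force: 0.0
```

Call:
carry_out:
  steps: [0, 0, 0.01, -0.001, 0, 0, 0, 0.01, 0, 0, 0, 0, 0.01, 0, 0, 0, 0, 0.01, 0, 0, 0, 0, 0.01, 0, 0]

```text
time: 4.78
position: [0.5953, -0.0917, 0.0586]
tool_rot: [[0.717, -0.697, -0.0], [-0.697, -0.717, -0.0], [-0.0, 0.0, -1.0]]
contact_force: [0.4, -0.5, -0.6]
finger_gap: 0.005
grasp_force: 0.0
```

```bash
python3 - <<'E'
from h import *
o=env.get_obs();p=o["position"];print(p,o["contact_force"])
C=np.array([.541,-.148]);d=np.array([.6975,.7166]);P=np.array([.7166,-.6975]);r=p[:2]-C
print("along",r@d,"perp",r@P)
b=cam("side")
cv2.imwrite("pics/c3.png",cv2.resize(b[0][140:240,205:315,::-1],None,fx=5,fy=5,interpolation=cv2.INTER_CUBIC))
E
```

```text
[ 0.59528368 -0.0916685   0.05861926] [ 0.38968965 -0.51478051 -0.63198175]
along 0.07823001845742532 perp -0.00039153443674932157
```

View pics/c3.png

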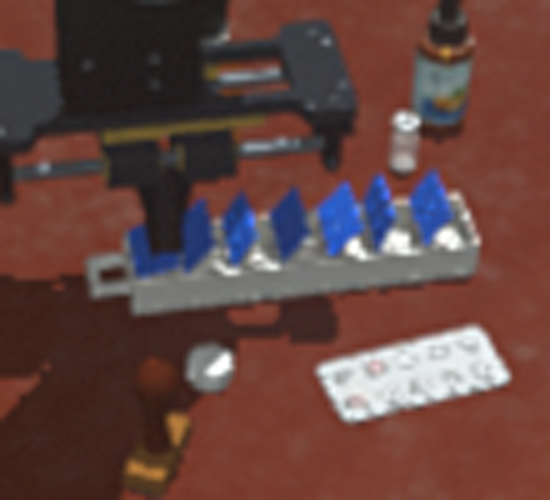

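Flap 1 at crop (155,250) is folded under the fingertips. Flaps 2–7 still stand and the box has not moved. I continue the sweep.

Call:
carry_out:
  steps: [0, 0, 0.01, 0, 0, 0, 0, 0.01, 0, 0, 0, 0, 0.01, 0, 0, 0, 0, 0.01, 0, 0, 0, 0, 0.01, 0, 0]

```text
time: 5.45
position: [0.5605, -0.1274, 0.0586]
tool_rot: [[0.717, -0.697, -0.0], [-0.697, -0.717, -0.0], [-0.0, 0.0, -1.0]]
contact_force: [-0.4, 0.9, 1.1]
finger_gap: 0.008
grasp_force: 0.1
```

Call:
carry_out:
  steps: [0, 0, 0.01, 0, 0, 0, 0, 0.01, 0, 0, 0, 0, 0.01, 0, 0, 0, 0, 0.01, 0, 0, 0, 0, 0.01, 0, 0]

```text
time: 6.08
position: [0.5257, -0.1633, 0.0586]
tool_rot: [[0.717, -0.697, 0.0], [-0.697, -0.717, -0.0], [0.0, -0.0, -1.0]]
contact_force: [0.7, 0.3, 0.3]
finger_gap: 0.006
grasp_force: 0.1
```

Call:
carry_out:
  steps: [0, 0, 0.01, 0, 0, 0, 0, 0.01, 0, 0, 0, 0, 0.01, 0, 0, 0, 0, 0.01, 0, 0, 0, 0, 0.01, 0, 0]

```text
time: 6.7
position: [0.4909, -0.1991, 0.0586]
tool_rot: [[0.717, -0.697, 0.0], [-0.697, -0.717, -0.0], [0.0, -0.0, -1.0]]
contact_force: [-0.4, 0.3, 0.6]
finger_gap: 0.003
grasp_force: 0.1
```

Call:
carry_out:
  steps: [0, 0, 0.01, 0, 0, 0, 0, 0.01, 0, 0, 0, 0, 0.01, 0, 0, 0, 0, 0, 0, 0, 0, 0, 0, 0, 0]

```text
time: 7.32
position: [0.4706, -0.2203, 0.0586]
tool_rot: [[0.717, -0.697, 0.0], [-0.697, -0.717, -0.0], [0.0, -0.0, -1.0]]
contact_force: [0.3, 0.3, -0.2]
finger_gap: 0.004
grasp_force: 0.0
```

```bash
python3 - <<'E'
from h import *
o=env.get_obs();p=o["position"];print(p,o["contact_force"])
C=np.array([.541,-.148]);d=np.array([.6975,.7166]);P=np.array([.7166,-.6975]);r=p[:2]-C
print("along",r@d,"perp",r@P)
b=cam("side")
cv2.imwrite("pics/c4.png",cv2.resize(b[0][140:240,205:315,::-1],None,fx=5,fy=5,interpolation=cv2.INTER_CUBIC))
E
```

```text
[ 0.47064676 -0.22025479  0.05862141] [ 0.34391994  0.26357417 -0.15807225]
along -0.1008491641447546 perp -1.7415174361158204e-05
```

View pics/c4.png

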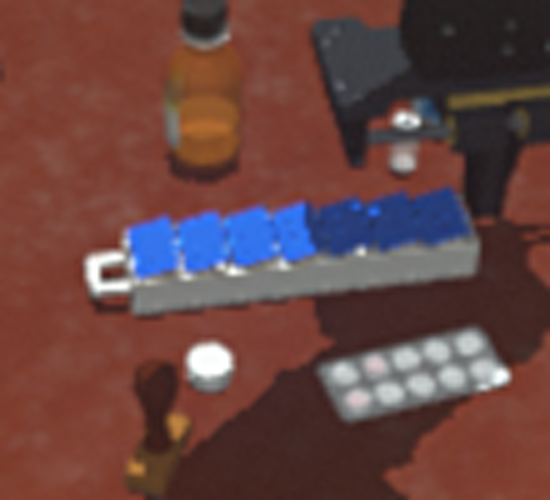

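All seven flaps are folded to about 0.3 rad and the box is in place. I lift, return to the loop end, and make a lower pass to press them flat.

Call:
carry_out:
  steps: [0, 0, 0, -0.03, 0, 0, 0, -0.057, 0, 0, 0, 0, -0.057, 0, 0, 0, 0, -0.057, 0, 0, 0, 0, -0.057, 0, 0]

```text
time: 8.0
position: [0.6306, -0.0548, 0.0886]
tool_rot: [[0.718, -0.696, 0.0], [-0.696, -0.718, -0.0], [0.0, -0.0, -1.0]]
contact_force: [0.3, -0.3, 0.5]
finger_gap: 0.006
grasp_force: 0.0
```

Call:
carry_out:
  steps: [0, 0, 0, 0, 0, 0, 0, 0, 0.015, 0, 0, 0, 0, 0.015, 0, 0, 0, 0, 0, 0, 0, 0, 0, 0, 0]

```text
time: 8.62
position: [0.6291, -0.0573, 0.0585]
tool_rot: [[0.717, -0.697, -0.0], [-0.697, -0.717, -0.0], [0.0, 0.0, -1.0]]
contact_force: [-0.5, -0.1, -0.2]
finger_gap: 0.004
grasp_force: 0.0
```

Call:
carry_out:
  steps: [0, 0, 0, 0.006, 0, 0, 0, 0, 0, 0, 0, 0, 0.01, 0, 0, 0, 0, 0.01, 0, 0, 0, 0, 0.01, 0, 0]

```text
time: 9.25
position: [0.608, -0.0788, 0.0528]
tool_rot: [[0.717, -0.697, 0.001], [-0.697, -0.717, 0.0], [0.0, -0.001, -1.0]]
contact_force: [-0.1, -0.5, 0.5]
finger_gap: 0.003
grasp_force: 0.2
```

Call:
carry_out:
  steps: [0, 0, 0.01, 0, 0, 0, 0, 0.01, 0, 0, 0, 0, 0.01, 0, 0, 0, 0, 0.01, 0, 0, 0, 0, 0.01, 0, 0]

```text
time: 9.88
position: [0.5731, -0.1145, 0.0525]
tool_rot: [[0.717, -0.697, 0.0], [-0.697, -0.717, 0.0], [0.0, -0.0, -1.0]]
contact_force: [0.8, 0.6, 0.4]
finger_gap: 0.004
grasp_force: 0.4
```

Call:
carry_out:
  steps: [0, 0, 0.01, 0, 0, 0, 0, 0.01, 0, 0, 0, 0, 0.01, 0, 0, 0, 0, 0.01, 0, 0, 0, 0, 0.01, 0, 0]

```text
time: 10.5
position: [0.5381, -0.1504, 0.0525]
tool_rot: [[0.717, -0.697, -0.0], [-0.697, -0.717, 0.0], [-0.0, 0.0, -1.0]]
contact_force: [-0.2, 0.5, 0.3]
finger_gap: 0.008
grasp_force: 0.0
```

Call:
carry_out:
  steps: [0, 0, 0.01, 0, 0, 0, 0, 0.01, 0, 0, 0, 0, 0.01, 0, 0, 0, 0, 0.01, 0, 0, 0, 0, 0.01, 0, 0]

```text
time: 11.12
position: [0.5033, -0.1862, 0.0526]
tool_rot: [[0.717, -0.697, -0.0], [-0.697, -0.717, 0.0], [-0.0, 0.0, -1.0]]
contact_force: [-0.5, -0.5, 0.0]
finger_gap: 0.006
grasp_force: 0.1
```

Call:
carry_out:
  steps: [0, 0, 0.01, 0, 0, 0, 0, 0.01, 0, 0, 0, 0, 0.01, 0, 0, 0, 0, 0.01, 0, 0, 0, 0, 0.01, 0, 0]

```text
time: 11.75
position: [0.4685, -0.2221, 0.0525]
tool_rot: [[0.717, -0.697, -0.0], [-0.697, -0.717, 0.0], [-0.0, 0.0, -1.0]]
contact_force: [-0.3, 0.3, -1.0]
finger_gap: 0.003
grasp_force: 0.0
```

```bash
python3 - <<'E'
from h import *
o=env.get_obs();p=o["position"];print(p,o["contact_force"])
C=np.array([.541,-.148]);d=np.array([.6975,.7166]);P=np.array([.7166,-.6975]);r=p[:2]-C
print("along",r@d,"perp",r@P)
b=cam("side")
cv2.imwrite("pics/c5.png",cv2.resize(b[0][155:215,215:305,::-1],None,fx=8,fy=8,interpolation=cv2.INTER_CUBIC))
E
```

```text
[ 0.46847784 -0.22210652  0.05248961] [-0.34505263  0.34888203 -0.96110653]
along -0.1036889400146766 perp -0.0002800871926038946
```

View pics/c5.png

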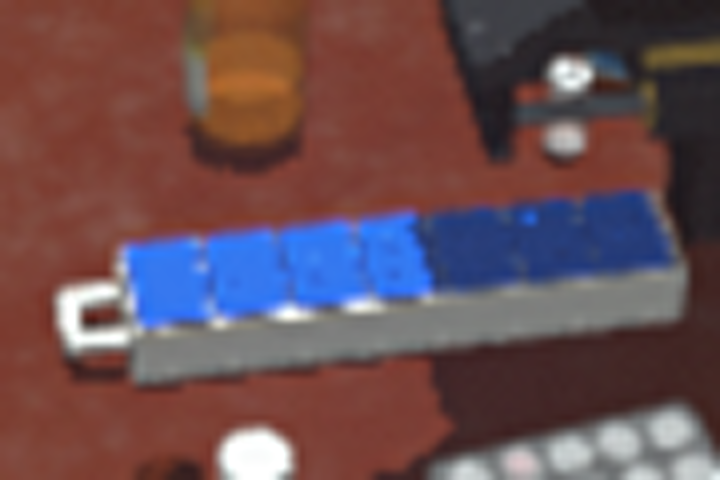

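The side crop shows seven flaps lying nearly level, with the box unmoved. I make one more pass 0.5 mm lower for margin.

Call:
carry_out:
  steps: [0, 0, 0, -0.03, 0, 0, 0, -0.057, 0, 0, 0, 0, -0.057, 0, 0, 0, 0, -0.057, 0, 0, 0, 0, -0.057, 0, 0]

```text
time: 12.42
position: [0.629, -0.0568, 0.0826]
tool_rot: [[0.717, -0.697, 0.0], [-0.697, -0.717, -0.0], [0.0, 0.0, -1.0]]
contact_force: [0.1, -0.9, 0.2]
finger_gap: 0.006
grasp_force: 0.0
```

Call:
carry_out:
  steps: [0, 0, 0, 0, 0, 0, 0, 0, 0.015, 0, 0, 0, 0, 0.0155, 0, 0, 0, 0, 0, 0, 0, 0, 0, 0, 0]

```text
time: 13.05
position: [0.6277, -0.0588, 0.052]
tool_rot: [[0.717, -0.697, -0.0], [-0.697, -0.717, -0.0], [0.0, 0.0, -1.0]]
contact_force: [-0.2, -0.5, 0.6]
finger_gap: 0.004
grasp_force: 0.0
```

Call:
carry_out:
  steps: [0, 0, 0.01, 0, 0, 0, 0, 0.01, 0, 0, 0, 0, 0.01, 0, 0, 0, 0, 0.01, 0, 0, 0, 0, 0.01, 0, 0]

```text
time: 13.68
position: [0.5927, -0.0945, 0.0523]
tool_rot: [[0.717, -0.697, 0.001], [-0.697, -0.717, 0.0], [0.0, -0.0, -1.0]]
contact_force: [-0.2, 0.3, 0.1]
finger_gap: 0.007
grasp_force: 0.2
```

Call:
carry_out:
  steps: [0, 0, 0.01, 0, 0, 0, 0, 0.01, 0, 0, 0, 0, 0.01, 0, 0, 0, 0, 0.01, 0, 0, 0, 0, 0.01, 0, 0]

```text
time: 14.3
position: [0.5581, -0.1302, 0.0522]
tool_rot: [[0.717, -0.697, 0.001], [-0.697, -0.717, -0.0], [0.001, -0.0, -1.0]]
contact_force: [0.5, 0.2, 1.6]
finger_gap: 0.002
grasp_force: 0.8
```

Call:
carry_out:
  steps: [0, 0, 0.01, 0, 0, 0, 0, 0.01, 0, 0, 0, 0, 0.01, 0, 0, 0, 0, 0.01, 0, 0, 0, 0, 0.01, 0, 0]

```text
time: 14.92
position: [0.5232, -0.1661, 0.0522]
tool_rot: [[0.717, -0.697, 0.001], [-0.697, -0.717, -0.0], [0.0, -0.0, -1.0]]
contact_force: [1.0, 1.3, 2.6]
finger_gap: 0.007
grasp_force: 1.2
```

Call:
carry_out:
  steps: [0, 0, 0.01, 0, 0, 0, 0, 0.01, 0, 0, 0, 0, 0.01, 0, 0, 0, 0, 0.01, 0, 0, 0, 0, 0.01, 0, 0]

```text
time: 15.55
position: [0.4883, -0.202, 0.0522]
tool_rot: [[0.717, -0.697, 0.0], [-0.697, -0.717, -0.0], [0.0, -0.0, -1.0]]
contact_force: [0.8, 1.2, 3.4]
finger_gap: 0.004
grasp_force: 1.7
```

Call:
carry_out:
  steps: [0, 0, 0.01, 0, 0, 0, 0, 0.01, 0, 0, 0, 0, 0.01, 0, 0, 0, 0, 0, 0, 0, 0, 0, 0, 0, 0]

```text
time: 16.18
position: [0.467, -0.2232, 0.0516]
tool_rot: [[0.717, -0.697, -0.002], [-0.697, -0.717, 0.0], [-0.001, 0.001, -1.0]]
contact_force: [-0.9, 0.2, 0.4]
finger_gap: 0.003
grasp_force: 0.0
```

Call:
carry_out:
  steps: [0, 0, 0, -0.03, 0, 0, 0, 0, -0.05, 0, 0, 0, 0, -0.05, 0, 0, -0.05, 0.03, 0, 0, 0, -0.05, 0.03, 0, 0]

```text
time: 16.8
position: [0.353, -0.1959, 0.1822]
tool_rot: [[0.717, -0.697, 0.0], [-0.697, -0.717, 0.0], [0.0, -0.0, -1.0]]
contact_force: [0.0, -0.6, 0.2]
finger_gap: 0.003
grasp_force: 0.0
```

```bash
python3 - <<'E'
from h import *
o=env.get_obs();print(o["position"],o["contact_force"])
a=cam("top");b=cam("side")
A=cv2.resize(a[0][165:240,230:310,::-1],None,fx=5,fy=5,interpolation=cv2.INTER_CUBIC)
B=cv2.resize(b[0][150:225,220:300,::-1],None,fx=5,fy=5,interpolation=cv2.INTER_CUBIC)
cv2.imwrite("pics/c6.png",np.hstack([A,B]))
E
```

```text
[ 0.3530266  -0.19592324  0.18216223] [ 0.02821839 -0.6019922   0.19353319]
```

View pics/c6.png

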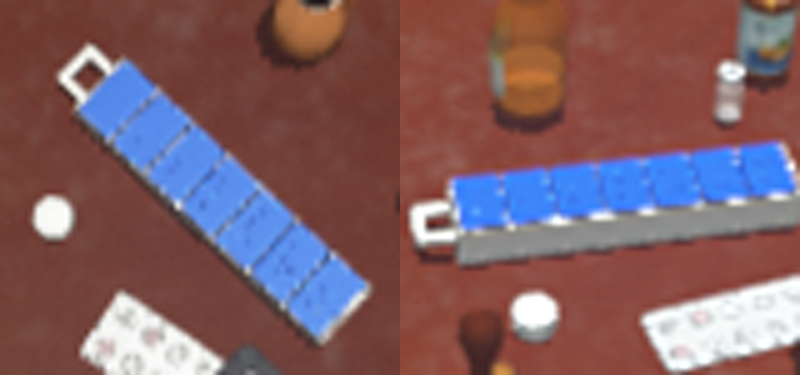

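Both views show all seven flaps flat, with the box and its neighbours in place. In pass 3 the tool met a light press of about 3 N, which confirms contact. The arm is clear, so I hand the job in.

```bash
python3 -c "
from h import *
print(env.finish_job())"
```

```text
the job is handed in; nothing more can be done
None
```

I handed the job in at about 17 s: in the last pictures all seven flaps lie flat, folded in order from the loop end, the box and its neighbours show no visible movement, and the arm is clear. The hand-in returned no verdict.

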